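# Fit the crank to the coil winder

### The arm

A 6-joint arm with a two-finger parallel gripper is mounted at the origin on a cart in front of the work surface, level with it; the furniture and walls round the work are solid. World frame = base frame: x ahead of the robot, y to its left, z up, the work surface at z = 0. Lengths are in mm, angles in rad, forces in N, time in s.
With the tool pointing down it reaches from about 325 to 900 mm from the base axis. Payload 6.1 kg.
Tool frame: the origin (TCP) lies midway between the tips of the shut fingers; the grasp point (between the pads) lies 19 mm behind it (grip_point_offset is the z of the grasp point in the tool frame, in mm); z points along the fingers, y is the direction in which the jaws open and shut (so a half turn about z gives the same grasp; the last joint's range is limited). The gripper opens to 85 mm and grips with 20 to 120 N. Pads are 22 mm wide; open, the fingers measure 114 mm over their backs; the gripper's body (76 mm by 85 mm) begins 54 mm behind the grasp point. The pads swing forward as they close: fully open they stand 13 mm farther back than shut.
Start: joints at [-1.298, 0.22, 1.526, -0, 1.395, -0.126], TCP at [242.688, -575.95, 231.3] pointing down, gripper open.
Joint ranges: [-2.98, 2.98], [-0.91, 2.08], [0.09, 2.57], [-1.24, 4.39], [0.2, 2.65], [-2.68, 2.68]. Speed limits (rad/s): [2.57, 2.57, 3.01, 3.14, 3.14, 3.14].

### API

Orientations are given as a 3x3 rotation matrix whose columns are the frame's x, y, z axes.
In Python, from cell import state, read_camera, job_done, spot_in, landmark_of, grip_point_offset gives the robot as it stands. The module is installed in compiled form; this text tells all that it offers.
- The arm moves only by the tool drive_tool, never from a script. Its argument "motion" is a list of rows, each a list of 2 entries, a list of its own where there are three numbers: the shift along the tool's x, y, z in cm, then the turn, a rotation vector about the tool's x, y, z in degrees. In form: [[[tx, ty, tz], [rx, ry, rz]], ...]. A call has 1 to 10 rows; each row is the pose to reach, as a shift and turn from the pose measured when the call began, along the tool's axes at that moment; what a row does not reach only later rows make up. A row lasts 1/10 s, in which the tool goes at most 50 mm and 8.59 degrees, less where a joint would pass 70% of its speed; a pose out of reach is approached as far as the arm can. A call with a gripper value outside its range is refused whole. "gripper" is the closure, from -1 (fully open) to 1 (shut), set as the call begins (left out, the last holds). The fingers move at their own pace and stop on an object; "newtons" is the grip in N (left out, the last holds). Time passes only in rows, so rows that repeat a pose let the fingers close. It gives the time, the measured TCP pose, the force and the opening at its end, in the units of the state.
- state(): the state, without advancing time (a new reading comes with each control period).
- read_camera(name): name is "scene" or "top" or "wrist"; returns a dict with "frame" (480x640x3 uint8, blue, green, red), "z_map" (480x640 float32, mm along the optical axis (not along the pixel's ray), 0 where there is no reading), "camera_matrix" (3x3 intrinsics, pixels), "rvec" (rotation vector, rad) and "tvec" (3), from world to camera coordinates, as OpenCV has them. Camera axes: x right, y down, z forward; pixel columns grow to the right and rows downward; lengths in mm; the calibration is good to about 2 mm. A picture is of the moment at which its call begins.
- job_done(): hands the job in, once; it reports no verdict.
Trained networks look in the newest picture that a camera, given by its name, has taken for a name from the list of things; names that differ only in an ending like _2 or _b are one class to them, and where a whole thing is asked for, a point or a joint stands for the part that bears it (a point fixed in the world has none). Each returns a list of dicts, best first, with "confidence" (0 to 1); they miss things now and then, are a little off and sometimes report something else, mostly with a low value. They report only what shows in the picture. A call takes as long as a camera call.
- spot_in(camera, name): "box" ([left, top, right, bottom] in pixels, round what is visible of it).
- landmark_of(camera, name): "location" ([column, row] in pixels: a listed point, or the origin of a listed thing).
The state is a dict: "t": time; "joint_positions": joint angles; "qvel": joint speeds; "tau": joint torques, N m; "position": TCP position; "eef_rot": TCP orientation; "contact_force": force on the tool from outside, world axes, zero at the start; "torque": the same for the moment, N m; "gripper_width": opening from 0.0 (shut) to 1.0 (fully open).
Only numpy, scipy, OpenCV 4.12 (cv2) and the standard library are available. Lean on these libraries where they do the work, as an engineer would, in place of code of your own. Each camera call takes 0.05 s, during which the arm holds its last target.

### The job

Fit the loose crank onto the upright spindle of the wire-coil winder: turn it until the slot in its hub matches the key on the spindle, slide it down and press it fully home against the spring until both spring catches have snapped over its foot flange, then let go. Leave the other things on the bench where they are.

Things in the scene. Friction and masses are not known exactly. Their poses are not given: they have to be found in the camera images.
- hub_centre (a point): Loose steel and grey crank, 0.34 kg, standing upright on the round foot flange of its hub (57 mm wide, 7 mm thick). Point on the hub's axis, half-way up the 66 mm high hub, 33 mm above its underside. z: up the axis; x: along the crank arm to the knob. Hub 44 mm round; its top 26 mm has two flats 38 mm apart, facing +y and -y, to grip.
- hub_mouth (a point): Centre of the bore at the underside of the crank's hub, axes as hub_centre. The bore is 20.4 mm wide and runs right through, with a keyway (slot) 11.5 mm wide that reaches 15.5 mm from the axis on the +x side (the side of the arm).
- knob_top (a point): Top of the crank's wooden knob (27 mm thick), 98 mm from the hub's axis along +x and 83 mm above the hub's underside. The arm that carries it is 18 mm wide and lies 24 to 38 mm above the underside.
- seat (a point): Wire-coil winder, immovable: centre of the round seat on which the fitted hub's underside comes down, on the axis of the upright spindle, 66 mm above the bench. z up; the rod with the wire coil leaves the gear housing (90 x 104 mm) towards the machine's +y, out to 145 mm. A home hub's underside is 0 to 1.5 mm above the seat.
- spindle_tip (a point): Tip of the 18 mm round spindle, 60 mm above the seat, top 5 mm tapered. Machine's axes, not the spindle's. A key 8 mm wide, reaching 14 mm from the axis, runs 2 to 40 mm above the seat. Its side is not given: within 60 degrees either way of half-way between the machine's -x and -y, to be seen or felt. Spindle turns against 0.1 N m.
- key_level (a point): Point on the spindle's axis 40 mm above the seat, level with the key's upper end. A hub whose keyway is off the key stops with its underside here; turned to within about 8 degrees of the key it slides on down, about 24 mm, to the collar.
- collar_top (a point): Top of the sprung brass collar round the spindle, 16 mm above the seat, 39 mm wide. It pushes the hub up: 4.5 N at first touch, 11.7 N when pressed flush with the seat. A hub let go on it rests there. Pressing a free hub home past collar and catches takes about 8 to 12 N besides its weight, up to 30 N if it is held twisted or off centre.
- catch_left_nose (a point): Slanted nose of the spring catch on the machine's +y side, 27 mm from the axis, 15 mm above the seat; its twin is on the -y side. The foot flange pushes both outward and they snap back over it when it is down on the seat. Catch blocks and thumb tabs reach 60 mm from the axis, noses 20 mm above the seat.
- pliers_red: Bystander: red-handled pliers lying flat, 155 x 51 x 12 mm, origin under its centre.
- steel_block: Bystander: square steel bench block, 62 x 62 x 20 mm, origin at the centre of its underside.
- bead_tray: Bystander: small grey tray of beads, 75 x 85 x 28 mm, origin at the centre of its underside.
- glue_bottle: Bystander: small black glue bottle with a blue cap, standing, 23 x 30 x 88 mm, origin at the centre of its underside.

How it is judged:
By the outcome, as a careful person would: the job done as asked, in the order asked, and still so for the second after the job is handed in, with the robot touching nothing.
It also fails if it takes over 58 s, if anything falls off the work surface, if the arm or the gripper's body presses on something with over 40 N, if the wrist force passes 120 N, or if a joint passes its speed limit or range.

## Working session

There is one attempt and no reset: what is moved stays moved. The work goes in short steps, Python scripts to look and compute and a tool call to move; the robot and the scene stay as the last step left them, time stands still between calls to the robot, and variables do not carry over. Pictures are saved under pics/ and viewed, and the job is handed in when it is done.

Besides the shell and the picture viewer there is one more tool, called after ">>>" as name(argument=value, ...), one argument or row to a line, values as JSON. drive_tool: Moves the arm, as the interface text tells. Its arguments: {"type":"object","properties":{"motion":{"type":"array"},"gripper":{"type":"number"},"newtons":{"type":"number"}},"required":["motion"]}

```bash
mkdir -p pics
cat > h.py <<'E'
import numpy as np, cv2
from cell import *
def cam(n):
    c=read_camera(n); R,_=cv2.Rodrigues(np.array(c['rvec'],float)); c['R']=R; c['t']=np.array(c['tvec'],float).ravel(); c['K']=np.array(c['camera_matrix'],float); return c
def ray_z(c,uv,z):
    d=c['R'].T@np.linalg.solve(c['K'],[uv[0],uv[1],1.]); o=-c['R'].T@c['t']
    return o+d*(z-o[2])/d[2]
def depth(c,uv):
    Z=c['z_map'][int(round(uv[1])),int(round(uv[0]))]
    return c['R'].T@(np.linalg.solve(c['K'],[uv[0],uv[1],1.])*Z-c['t'])
def proj(c,p):
    q=c['K']@(c['R']@np.array(p,float)+c['t']); return q[:2]/q[2]
def cloud(c):
    v,u=np.mgrid[:480,:640]; Z=c['z_map']
    P=np.stack([u*Z,v*Z,Z],-1).reshape(-1,3)@np.linalg.inv(c['K']).T
    return ((P-c['t'])@c['R']).reshape(480,640,3)
E
python3 - <<'E'
from h import *
np.set_printoptions(precision=1,suppress=True)
for n in ['scene','top','wrist']:
    c=cam(n); cv2.imwrite(f'pics/{n}0.png',c['frame']); print(n,-c['R'].T@c['t'])
    for th in ['hub_centre','hub_mouth','knob_top','seat','spindle_tip','key_level','collar_top','catch_left_nose','pliers_red','steel_block','bead_tray','glue_bottle']:
        for l in landmark_of(n,th)[:2]: print(th,l['confidence'],np.array(l['location']),depth(c,l['location']))
print(state())
E
```

```text
scene [-113.3 -671.4  515.1]
hub_centre 0.96 [355.2 278. ] [ 504.9 -261.1   47.9]
knob_top 0.87 [326.  281.4] [ 421.8 -254.5   79.9]
seat 0.7 [248.1 229.3] [492.8  20.3  73.9]
spindle_tip 0.78 [245.2 205.6] [660.2 214.1  24.5]
spindle_tip 0.37 [274.1 297.5] [ 391.9 -151.    18. ]
key_level 0.84 [253.3 213. ] [509.   16.5 108.9]
collar_top 0.65 [253.5 220.1] [509.2  18.1  91.1]
catch_left_nose 0.65 [240.1 223.4] [496.6  49.9  78.6]
pliers_red 0.71 [202.1 267.1] [387.9  62.8  10.2]
steel_block 0.74 [273.  299.3] [ 384.7 -155.2   19.6]
steel_block 0.45 [383.4 358.3] [ 371.  -407.3   22.7]
bead_tray 0.87 [382.2 359.8] [ 367.2 -407.5   22.5]
glue_bottle 0.56 [424.6 322.3] [ 211.5 -534.7  251.2]
top [ 347.4 -154.2 1230.5]
hub_centre 0.57 [348.3 210.6] [ 528.8 -252.     1. ]
hub_centre 0.16 [216.8 209.5] [505.7  24.3 123. ]
hub_mouth 0.94 [346.4 211.4] [ 527.7 -248.2   -4.8]
hub_mouth 0.37 [196.6 261.8] [404.6  84.   -1.4]
knob_top 0.76 [347.2 252. ] [ 429.4 -244.9   80.6]
seat 0.7 [347.4 254.8] [ 423.7 -245.8   77.1]
spindle_tip 0.69 [219.3 202.6] [526.6  26.6  80.4]
spindle_tip 0.62 [217.
[... 310 characters left out ...]
.8] [ 528.3 -250.2    0.9]
steel_block 0.78 [293.9 266.7] [ 398.3 -133.2   20.7]
bead_tray 0.75 [408.3 269.5] [ 399.5 -389.6   -2.5]
glue_bottle 0.49 [412.5 209.3] [ 532.3 -393.1   24.1]
glue_bottle 0.2 [205.1 210.4] [509.2  55.6  80.3]
wrist [ 304.6 -550.   374.3]
{'t': 1.95, 'joint_positions': array([-1.3,  0.2,  1.5, -0. ,  1.4, -0.1]), 'qvel': array([-0., -0., -0.,  0.,  0., -0.]), 'tau': array([ -0. , -49.7, -39. ,  -0. ,   0. ,   0. ]), 'position': array([ 242.7, -575.9,  231.3]), 'eef_rot': array([[ 0.9,  0.4,  0. ],
       [ 0.4, -0.9, -0. ],
       [-0. ,  0. , -1. ]]), 'contact_force': array([ 0.1, -0.8, -0. ]), 'torque': array([-0.,  0., -0.]), 'gripper_width': 0.9995076546291912}
```

View images.

View pics/scene0.png

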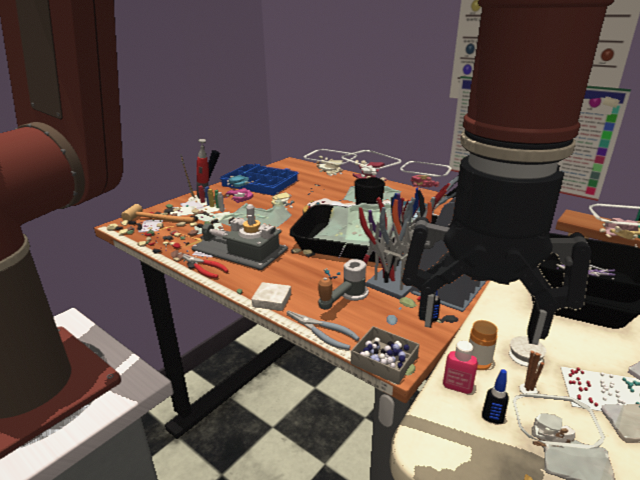

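View pics/top0.png

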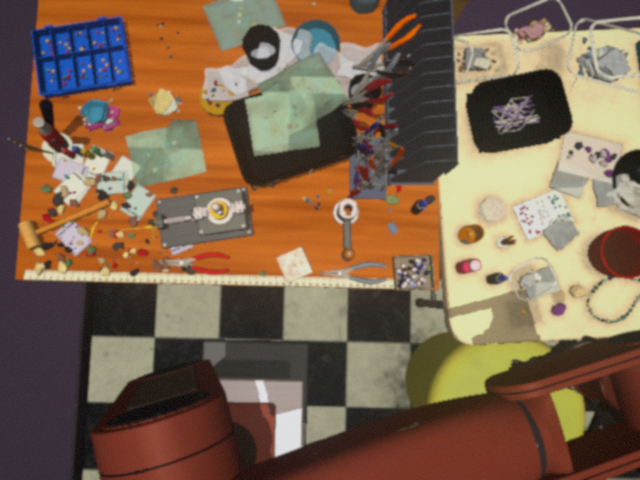

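Run:
```python
from h import *
np.set_printoptions(precision=1,suppress=True)
c=cam('top'); np.savez('top0.npz',P=cloud(c),f=c['frame'])
P=cloud(c)
s=cam('scene'); np.savez('scene0.npz',P=cloud(s),f=s['frame'])
cv2.imwrite('pics/top0z.png',cv2.resize(np.hstack([c['frame'][165:295,300:400],c['frame'][165:295,160:260]]),None,fx=4,fy=4,interpolation=cv2.INTER_CUBIC))
cv2.imwrite('pics/scene0z.png',cv2.resize(s['frame'][180:310,200:390],None,fx=4,fy=4,interpolation=cv2.INTER_CUBIC))
R=state()['eef_rot'];print(np.round(R,3).tolist(),grip_point_offset)
for lo,hi in [(60,70),(74,90)]:
  m=(P[...,2]>lo)&(P[...,2]<hi)&(P[...,1]<-180)&(P[...,1]>-330)&(P[...,0]>350)&(P[...,0]<620)
  q=P[m];print(lo,len(q),q.mean(0),q.min(0),q.max(0))
m=(P[...,2]>85)&(P[...,1]>-60)&(P[...,1]<120)&(P[...,0]>420)&(P[...,0]<600)
print(P[m])
Q=cloud(s)
m=(Q[...,2]>88)&(Q[...,1]>-60)&(Q[...,1]<120)&(Q[...,0]>420)&(Q[...,0]<600)
print(Q[m][::3])
```

```text
[[0.922, 0.388, 0.0], [0.388, -0.922, 0.0], [0.0, -0.0, -1.0]] -18.700000000000003
60 281 [ 528.  -249.1   65. ] [ 415.3 -323.8   60. ] [ 616.8 -226.6   69.8]
74 228 [ 522.  -280.3   82.2] [ 416.7 -329.9   74.1] [ 619.3 -236.4   89.8]
[[529.9 -11.3  87.4]
 [521.2  28.9 121.2]
 [526.9  30.7  85.2]
 [518.8  34.8 122. ]
 [518.8  32.6 122.8]
 [518.7  30.5 123.6]
 [518.6  28.3 124.3]
 [519.2  26.8 121.3]
 [519.1  24.7 122.1]
 [524.8  28.4  85.7]
 [525.   24.3  85.5]
 [526.5 -27.9  85. ]
 [517.2  37.3 118.7]
 [516.8  34.7 122. ]
 [516.7  32.5 123.2]
 [516.2  29.9 126.8]
 [516.1  27.7 127.4]
 [516.   25.6 128.4]
 [516.5  24.  125.8]
 [516.7  22.2 124.5]
 [523.6  -0.8  85.3]
 [514.7  36.6 121.9]
 [513.7  33.4 128.8]
 [514.   31.6 127.5]
 [513.8  29.3 129.3]
 [514.7  28.3 123.5]
 [514.4  25.9 126. ]
 [514.3  23.7 127.1]
 [515.1  22.5 122.1]
 [515.5  20.8 119.7]
 [512.   35.8 126.2]
 [511.9  33.6 127.3]
 [511.9  31.5 127.7]
 [511.8  29.3 128.8]
 [512.7  28.3 123. ]
 [512.6  26.1 123.9]
 [512.1  23.4 128.1]
 [513.3  22.7 120.3]
 [513.5  20.8 119.3]
 [515.3  20.6 107.7]
 [518.9  11.5  85.9]
 [52
[... 2384 characters left out ...]
115.3]
 [503.6  20.4 117. ]
 [510.2  17.9 115.3]
 [502.7  26.2 113.4]
 [508.   22.3 112.5]
 [513.4  18.5 111.6]
 [501.   21.3 112.9]
 [508.3  19.7 110.7]
 [500.7  27.9 108.8]
 [502.6  20.2 110.2]
 [508.8  17.2 108.8]
 [502.5  26.9 106. ]
 [504.7  19.5 107.2]
 [512.1  17.9 105. ]
 [499.1  20.1 106.6]
 [505.   16.9 105.4]
 [499.3  27.2 102.2]
 [500.1  18.2 104.3]
 [508.8  18.1 101.3]
 [501.6  30.2  98.1]
 [499.4  17.7 102.3]
 [507.4  16.8  99.6]
 [495.8  20.6 100.4]
 [500.8  16.4  99.8]
 [510.9  17.7  95.7]
 [497.7  19.7  97.5]
 [504.8  17.8  95.4]
 [514.8  19.   91.4]
 [501.1  20.6  93.6]
 [506.7  16.9  92.5]
 [499.7  25.9  90.2]
 [499.2  15.4  93.3]
 [512.3  16.8  88. ]
 [499.8  16.3  90.4]]
```

View pics/top0z.png

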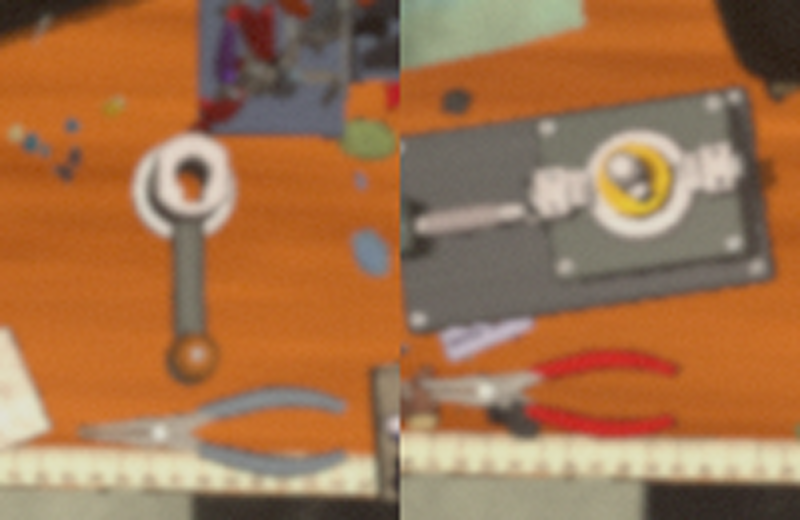

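View pics/scene0z.png

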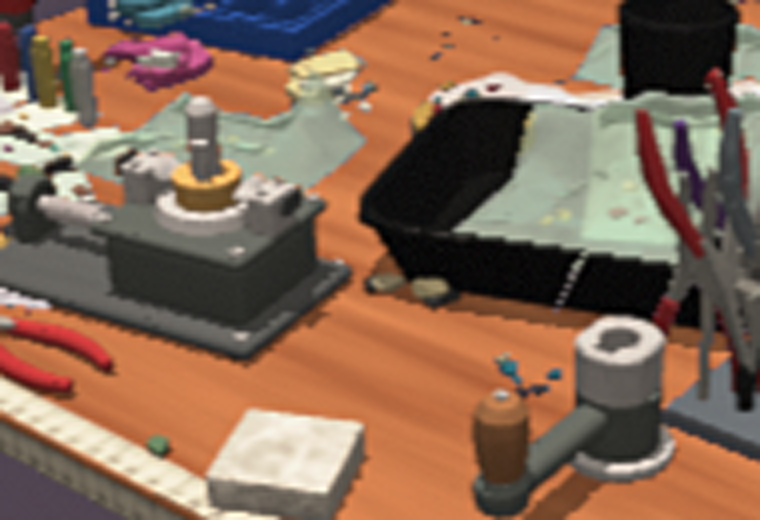

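```bash
cat >> h.py <<'E'
def mv(p,yaw):
    "shift (cm, tool axes) and rz deg to reach TCP p with tool down and tool x at yaw"
    s=state(); R=s['eef_rot']; a=np.radians(yaw)
    G=np.array([[np.cos(a),np.sin(a),0],[np.sin(a),-np.cos(a),0],[0,0,-1.]])
    rv,_=cv2.Rodrigues(R.T@G); return R.T@(np.array(p)-s['position'])/10, np.degrees(rv.ravel())
E
python3 - <<'E'
from h import *
np.set_printoptions(precision=2,suppress=True)
c=cam('wrist');R=state()['eef_rot'];p=state()['position']
C=-c['R'].T@c['t'];print('cam in tool',R.T@(C-p)); print('cam axes in tool\n',R.T@c['R'].T); print(c['K'])
print(proj(c,p))
print(mv([430,15,290],0))
E
```

```text
cam in tool [  67.18    0.12 -142.94]
cam axes in tool
 [[ 0.   -0.96 -0.27]
 [ 1.    0.   -0.  ]
 [ 0.   -0.27  0.96]]
[[333.71   0.   328.97]
 [  0.   333.71 229.61]
 [  0.     0.     1.  ]]
[328.72 286.2 ]
(array([ 40.21, -47.19,  -5.87]), array([ 0.  , -0.  , 22.85]))
```

View pics/wrist0.png

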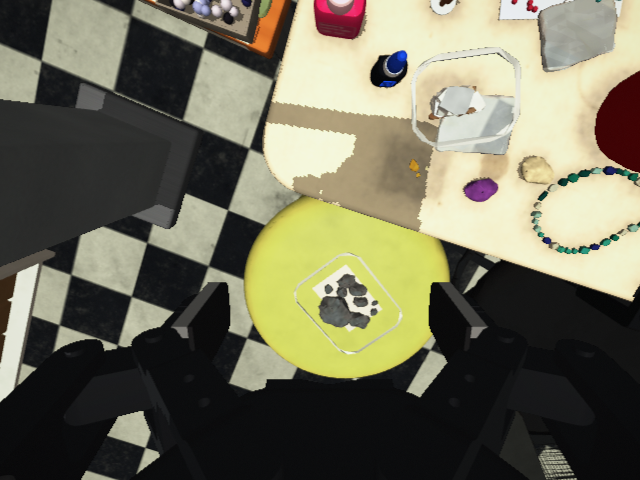

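Run:
```python
from h import *
np.set_printoptions(precision=2,suppress=True)
print(mv([435,20,205],0))
```

```text
(array([ 40.86, -47.45,   2.63]), array([ 0.  , -0.  , 22.85]))
```

>>> drive_tool(
  motion=[
    [[40.9,-47.5,2.6],[0,0,22.85]],
    [[40.9,-47.5,2.6],[0,0,22.85]],
    [[40.9,-47.5,2.6],[0,0,22.85]],
    [[40.9,-47.5,2.6],[0,0,22.85]],
    [[40.9,-47.5,2.6],[0,0,22.85]],
    [[40.9,-47.5,2.6],[0,0,22.85]],
    [[40.9,-47.5,2.6],[0,0,22.85]],
    [[40.9,-47.5,2.6],[0,0,22.85]],
    [[40.9,-47.5,2.6],[0,0,22.85]],
    [[40.9,-47.5,2.6],[0,0,22.85]],
  ],
  gripper=-1,
)

```text
t: 3.1
position: [396.4, -98.7, 211.0]
eef_rot: [[1.0, -0.0, 0.002], [-0.0, -1.0, -0.001], [0.002, 0.001, -1.0]]
contact_force: [0.7, -0.8, 0.1]
gripper_width: 1.002
```

Run:
```python
from h import *
np.set_printoptions(precision=2,suppress=True)
print(state()['t'],state()['position'],mv([435,20,205],0))
```

```text
3.1 [396.43 -98.69 211.01] (array([  3.85, -11.87,   0.6 ]), array([ 0.04, -0.09, -0.03]))
```

>>> drive_tool(
  motion=[
    [[3.9,-11.9,0.6],[0,0,0]],
    [[3.9,-11.9,0.6],[0,0,0]],
    [[3.9,-11.9,0.6],[0,0,0]],
    [[3.9,-11.9,0.6],[0,0,0]],
  ],
)

```text
t: 3.5
position: [435.9, 23.3, 205.0]
eef_rot: [[1.0, 0.004, 0.002], [0.004, -1.0, 0.0], [0.002, -0.0, -1.0]]
contact_force: [-0.8, -0.2, -0.6]
gripper_width: 1.001
```

Run:
```python
from h import *
np.set_printoptions(precision=2,suppress=True)
c=cam('wrist'); f=c['frame'];cv2.imwrite('pics/w1.png',f);np.savez('w1.npz',P=cloud(c),f=f,R=c['R'],t=c['t'],K=c['K'])
print(state()['t'],state()['position'])
for th in ['seat','spindle_tip','key_level','collar_top','catch_left_nose']:
    for l in landmark_of('wrist',th)[:2]: print(th,l['confidence'],np.array(l['location']),depth(c,l['location']))
P=cloud(c)
u,v=proj(c,[512,28,120]).astype(int);print(u,v)
z=cv2.resize(f[v-75:v+75,u-100:u+100],None,fx=4,fy=4,interpolation=cv2.INTER_CUBIC);cv2.imwrite('pics/w1z.png',z)
for lo,hi in [(122,130),(110,118),(103,108),(80,84),(84,88)]:
  m=(P[...,2]>lo)&(P[...,2]<hi)&(np.hypot(P[...,0]-510,P[...,1]-27)<30); q=P[m]
  print(lo,len(q),q.mean(0),np.median(q,0),q.min(0),q.max(0))
```

```text
3.55 [435.51  21.62 204.97]
seat 0.76 [326.  125.9] [509.9   25.18 126.76]
spindle_tip 0.68 [322.1 126.2] [509.71  27.65 126.66]
key_level 0.7 [322.2 124.6] [510.67  27.58 126.99]
collar_top 0.73 [323.  126.4] [509.63  27.11 125.39]
321 122
122 549 [510.51  27.19 125.07] [510.47  27.09 125.5 ] [502.48  18.79 122.  ] [519.16  36.22 128.32]<stdin>:12: RuntimeWarning: Mean of empty slice.
  ret = um.true_divide(
  return _methods._mean(a, axis=axis, dtype=dtype,
Traceback (most recent call last):
ValueError: zero-size array to reduction operation minimum which has no identity
```

View pics/w1z.png

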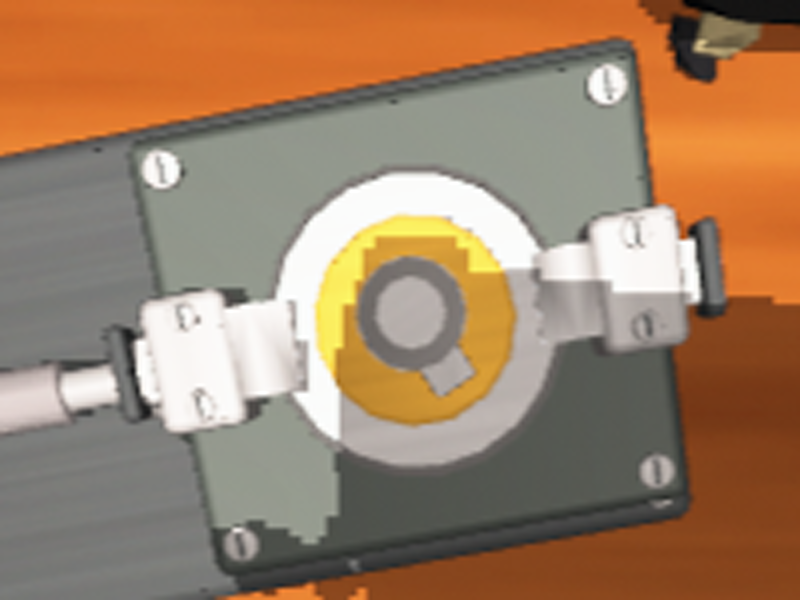

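Run:
```python
from h import *
np.set_printoptions(precision=2,suppress=True)
d=np.load('w1.npz');c={k:d[k] for k in 'RtK'};P=d['P']
g=lambda x,y,z:ray_z(c,[(x+.5)/4-.5+221,(y+.5)/4-.5+47],z)
print('tip',g(410,312,126)); print('taper base ring', g(411.5,313.5,121))
print('collar',g(415,320,82)); print('seat ring',g(415,317,66))
A,B=g(440,397,106),g(474,374,106);I1=g(418,370,106);I2=g(456,346,106)
print(A,B,(A+B)/2,I1,I2, 'w',np.linalg.norm(A-B))
for o in [(510.5,27.3),(511,28)]:
  m=(A+B)/2; print(o,np.degrees(np.arctan2(m[1]-o[1],m[0]-o[0]))%360,np.hypot(m[0]-o[0],m[1]-o[1]))
for a,b in [(I1,A),(I2,B)]: print('side ang',np.degrees(np.arctan2(*(b-a)[1::-1]))%360)
e=B-A; print('end normal',np.degrees(np.arctan2(e[1],e[0]))-90)
m=(P[...,2]>122)&(P[...,2]<131)&(np.hypot(P[...,0]-510,P[...,1]-27)<15);print(np.percentile(P[m],[2,98],axis=0),m.sum())
m=(P[...,2]>79)&(P[...,2]<85)&(np.hypot(P[...,0]-510,P[...,1]-27)<22);print(np.percentile(P[m],[1,99],axis=0),m.sum())
```

```text
tip [510.69  27.02 126.  ]
taper base ring [510.63  26.86 121.  ]
collar [510.79  26.81  82.  ]
seat ring [511.84  27.03  66.  ]
[497.14  22.08 106.  ] [501.08  16.15 106.  ] [499.11  19.11 106.  ] [501.71  25.96 106.  ] [505.78  19.34 106.  ] w 7.119608089001752
(510.5, 27.3) 215.70818457423155 14.027298409337279
(511, 28) 216.77574267524435 14.844435207220382
side ang 220.32857034363414
side ang 214.22550420657805
end normal -146.44030381795864
[[503.11  20.05 122.08]
 [517.89  34.82 127.56]] 549
[[492.65   8.86  81.26]
 [528.91  45.47  84.71]] 1364
```

Run:
```python
from h import *
np.set_printoptions(precision=0,suppress=True,linewidth=200)
G=np.zeros((16,16))
for f in ['top0','scene0']:
    P=np.load(f+'.npz')['P']; 
    m=(P[...,0]>440)&(P[...,0]<760)&(P[...,1]>-400)&(P[...,1]<-80)&(P[...,2]<300)&(P[...,2]>-5)
    q=P[m]; i=((q[:,0]-440)//20).astype(int); j=((q[:,1]+400)//20).astype(int); np.maximum.at(G,(i,j),q[:,2])
print('cols y -400..-80 ; rows x 440..760');print(G)
np.set_printoptions(precision=2,suppress=True)
print(mv([440,-248,190],0))
```

```text
cols y -400..-80 ; rows x 440..760
[[  4.   4.   6.   6.   4.   5.   4.  42.  38.   7.   5.   5.  18.  14.   6.   5.]
 [  4.   6.   6.   4.   4.   4.   6.  45.  41.   6.   4.   6.   4.   5.   6.   5.]
 [  4.   7.  10.   4.   5.   5.   6.  64.  37.   5.   3.   6.   4.   5.   5.   6.]
 [  7.   6.   7.   4.   5.   4.  67.  71.  70.  10.   5.   5.   5.   6.   7.   5.]
 [ 81.   9.   5.   5.   5.   7. 139. 179.  70.  11.   8.  10.   6.   4.   4.   4.]
 [ 82.   9.  10.  15.  16. 187. 180. 182. 181.   6.  10.  11.  11.   7.   6.   6.]
 [  4.   8.  11.  90.  90. 140. 188. 174.   4.  10.   6.   4.   3.   4.   5.  49.]
 [214. 197. 130.  97. 148. 178. 186. 189.   3.   5.   6.  29.  47.  52.  52.  55.]
 [  0.   8. 168. 156. 192. 189. 189.  87.   5.  48.  51.  58.  53.  51.  49.  30.]
 [214. 200. 186. 186. 190. 188. 191. 176.  51.  55.  52.  51.  38.  17.  10.  11.]
 [215. 200. 136. 151. 147. 114. 162. 140.  50.  47.  27.  12.  17.  12.  10.  13.]
 [  0.   0.  58. 183. 181. 189. 160.  89.  12.  11.  11.  19.  20.  20.  26.  29.]
 [214. 201. 143. 173. 170. 179. 166. 132.  11.  11.  11.  22.  25.  29.  34.  31.]
 [212. 206. 141.  39. 146. 166. 166. 112.  28.  10.  10.  26.  38.  42.  48.  44.]
 [  0.   0.  46. 172. 170. 144. 141. 115.  61.  10.  23.  50.  50.  52.  51.  45.]
 [216. 205. 151. 170. 173. 143. 119.  93.  66.  38.  52.  59.  66.  69.  59.  58.]]
(array([ 0.53, 26.71,  1.53]), array([ 0.06, -0.09, -0.14]))
```

>>> drive_tool(
  motion=[
    [[0.5,26.7,0.5],[0,0,0]],
    [[0.5,26.7,0.5],[0,0,0]],
    [[0.5,26.7,0.5],[0,0,0]],
    [[0.5,26.7,0.5],[0,0,0]],
    [[0.5,26.7,0.5],[0,0,0]],
    [[0.5,26.7,0.5],[0,0,0]],
    [[0.5,26.7,0.5],[0,0,0]],
  ],
)

```text
t: 4.5
position: [438.7, -250.9, 200.2]
eef_rot: [[1.0, -0.008, 0.001], [-0.008, -1.0, -0.001], [0.001, 0.001, -1.0]]
contact_force: [0.3, 0.7, 1.0]
gripper_width: 0.999
```

Run:
```python
from h import *
np.set_printoptions(precision=2,suppress=True)
c=cam('wrist'); f=c['frame'];cv2.imwrite('pics/w2.png',f);np.savez('w2.npz',P=cloud(c),f=f,R=c['R'],t=c['t'],K=c['K'])
print(state()['t'],state()['position'])
for th in ['hub_centre','hub_mouth','knob_top']:
    for l in landmark_of('wrist',th)[:2]: print(th,l['confidence'],np.array(l['location']),depth(c,l['location']))
P=cloud(c)
u,v=proj(c,[500,-248,50]).astype(int);print(u,v);u=max(u,100);v=max(v,75)
z=cv2.resize(f[v-75:v+75,u-100:u+100],None,fx=4,fy=4,interpolation=cv2.INTER_CUBIC);cv2.imwrite('pics/w2z.png',z)
m=(P[...,2]>63)&(P[...,2]<70)&(np.hypot(P[...,0]-524,P[...,1]+248)<27);print(np.percentile(P[m],[1,50,99],axis=0),m.sum())
m=(P[...,2]>72)&(P[...,2]<90)&(np.hypot(P[...,0]-428,P[...,1]+248)<27);print(np.percentile(P[m],[1,50,99],axis=0),m.sum())
m=(P[...,2]>72)&(P[...,0]>480)&(P[...,0]<620)&(abs(P[...,1]+248)<70)
q=P[m]
for y in range(-320,-180,10):
  k=q[(q[:,1]>=y)&(q[:,1]<y+10)]
  print(y,[(int(x),int(k[(k[:,0]//10*10)==x][:,2].max()),int(((k[:,0]//10*10)==x).sum())) for x in np.unique(k[:,0]//10*10)])
```

```text
4.55 [ 438.91 -248.96  200.06]
hub_centre 0.56 [323.6 116.9] [ 524.93 -246.98    1.37]
hub_mouth 0.61 [320.8 115.8] [ 525.99 -244.27    0.98]
knob_top 0.59 [326.8 242.6] [ 423.29 -249.54   84.6 ]
324 144
[[ 502.93 -265.54   63.96]
 [ 527.03 -247.22   66.15]
 [ 548.48 -228.34   67.91]] 1786
[[ 414.73 -261.39   72.78]
 [ 427.97 -249.78   80.06]
 [ 437.59 -238.02   85.26]] 677
-320 [(570, 90, 120), (590, 95, 32)]
-310 [(570, 89, 26), (580, 107, 64), (590, 97, 48)]
-300 [(560, 89, 15), (570, 105, 17), (580, 105, 223), (590, 95, 28)]
-290 [(540, 179, 199), (550, 188, 766), (560, 145, 74), (570, 114, 165), (580, 87, 14)]
-280 [(550, 159, 32), (560, 149, 220), (570, 121, 161), (580, 126, 126)]
-270 [(540, 149, 119), (550, 159, 186), (560, 151, 374), (570, 141, 114), (580, 128, 80), (590, 88, 10)]
-260 [(500, 343, 2538), (530, 167, 139), (540, 169, 260), (550, 173, 362), (560, 167, 118), (570, 144, 114), (580, 128, 11)]
-250 [(530, 181, 256), (540, 181, 189)]
-240 []
-230 []
-220 []
-210 []
-200 []
-190 []
```

View pics/w2.png

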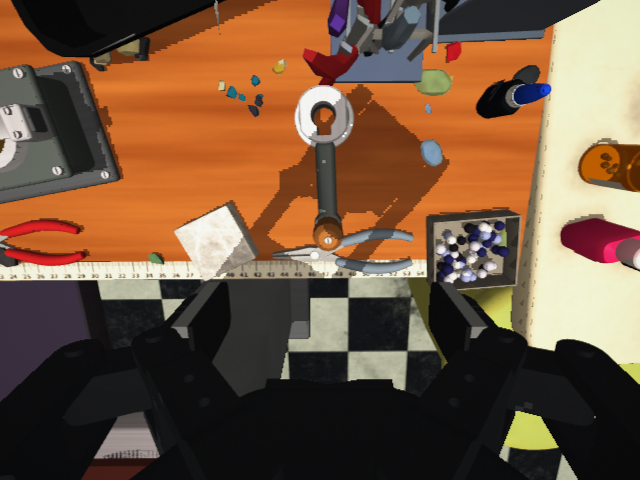

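View pics/w2z.png

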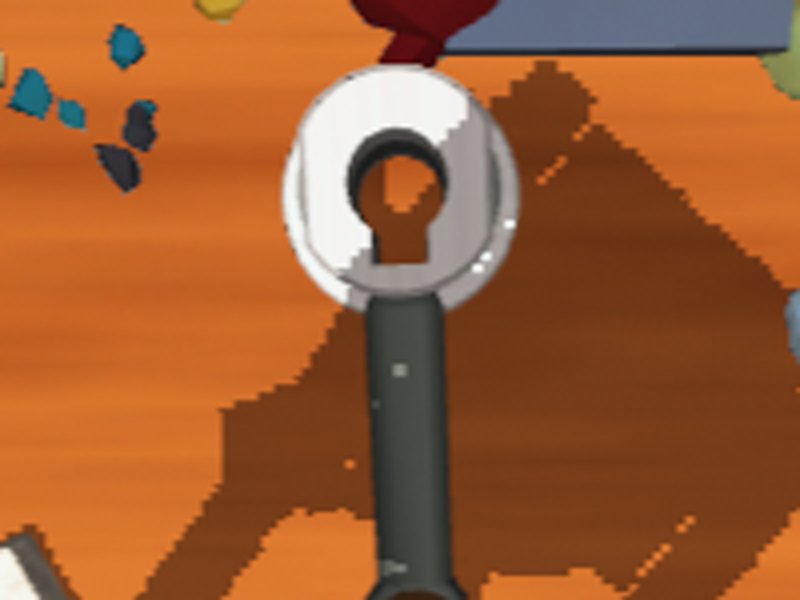

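Run:
```python
from h import *
np.set_printoptions(precision=2,suppress=True)
d=np.load('w2.npz');c={k:d[k] for k in 'RtK'};P=d['P']
u0,v0=224,69
g=lambda x,y,z:ray_z(c,[(x+.5)/4-.5+u0,(y+.5)/4-.5+v0],z)
C=g(397.5,181,66);print('hub',C,'flats',g(301,190,66),g(494,190,66),'front/rear',g(397,66,66),g(397,297,66),'bore edges',g(348,180,66),g(447,180,66))
K=g(403,263,66);print('keyway',K,np.degrees(np.arctan2(K[1]-C[1],K[0]-C[0]))%360)
a,b=g(404.5,310,38),g(412,570,38);print('arm',a,b,np.degrees(np.arctan2(b[1]-a[1],b[0]-a[0]))%360)
print('flange', g(282,190,7),g(519,190,7))
```

```text
hub [ 523.58 -247.42   66.  ] flats [ 522.05 -228.4    66.  ] [ 521.76 -266.41   66.  ] front/rear [ 544.53 -247.59   66.  ] [ 501.5  -247.04   66.  ] bore edges [ 523.84 -237.69   66.  ] [ 523.69 -257.16   66.  ]
keyway [ 508.07 -248.33   66.  ] 183.32931470563258
arm [ 498.26 -248.21   38.  ] [ 439.29 -249.3    38.  ] 181.05852201829964
flange [ 525.54 -218.91    7.  ] [ 525.1  -275.52    7.  ]
```

```bash
cat >> h.py <<'E'
def tgt(p,yaw,tilt=0,show=True):
    s=state(); R=s['eef_rot']; a=np.radians(yaw); b=np.radians(tilt)
    h=np.array([np.cos(a),np.sin(a),0]); z=np.array([0,0,1.])
    zt=np.sin(b)*h-np.cos(b)*z; xt=np.cos(b)*h+np.sin(b)*z; yt=np.cross(zt,xt)
    G=np.column_stack([xt,yt,zt]); rv,_=cv2.Rodrigues(R.T@G)
    print(s['t'],'shift cm',np.round(R.T@(np.array(p)-s['position'])/10,2),'turn',np.round(np.degrees(rv.ravel()),2))
E
python3 - <<'E'
from h import *
tgt([484,-248.5,111],1.3,35)
E
```

```text
4.7 shift cm [4.43 0.18 8.93] turn [ 0.44 34.92 -1.35]
```

>>> drive_tool(
  motion=[
    [[1,0.1,2],[0.1,8,-0.3]],
    [[2,0.1,4],[0.2,16,-0.6]],
    [[3,0.2,6],[0.3,24,-0.9]],
    [[4,0.2,8],[0.4,32,-1.2]],
    [[4.4,0.2,8.9],[0.4,34.9,-1.35]],
    [[4.4,0.2,8.9],[0.4,34.9,-1.35]],
    [[4.4,0.2,8.9],[0.4,34.9,-1.35]],
  ],
)

```text
t: 5.4
position: [483.9, -247.9, 111.7]
eef_rot: [[0.82, 0.023, 0.572], [0.019, -1.0, 0.013], [0.572, 0.0, -0.82]]
contact_force: [0.8, -0.4, 0.2]
gripper_width: 1.002
```

Run:
```python
from h import *
np.set_printoptions(precision=2,suppress=True)
print(state()['position'],state()['contact_force'])
tgt([530,-247.4,45],1.3,35)
c=cam('wrist'); cv2.imwrite('pics/w3.png',c['frame'])
c=cam('scene'); cv2.imwrite('pics/s3.png',cv2.resize(c['frame'][150:350,240:490],None,fx=3,fy=3))
```

```text
[ 483.88 -247.85  111.67] [ 0.8  -0.43  0.16]
5.4 shift cm [-0.03  0.06  8.11] turn [-0.02  0.09  0.04]
```

View pics/w3.png

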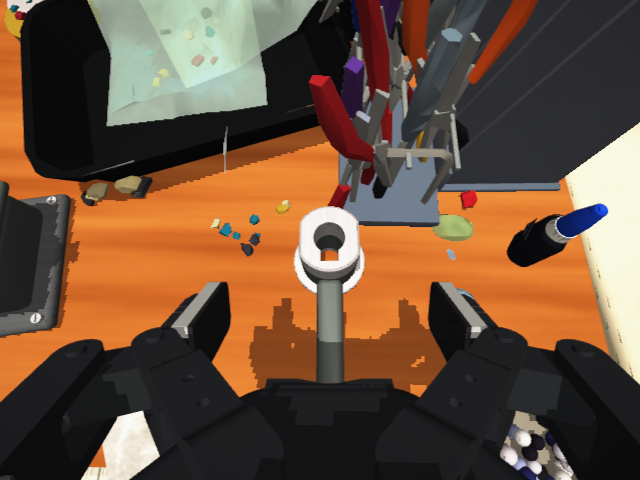

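View pics/s3.png

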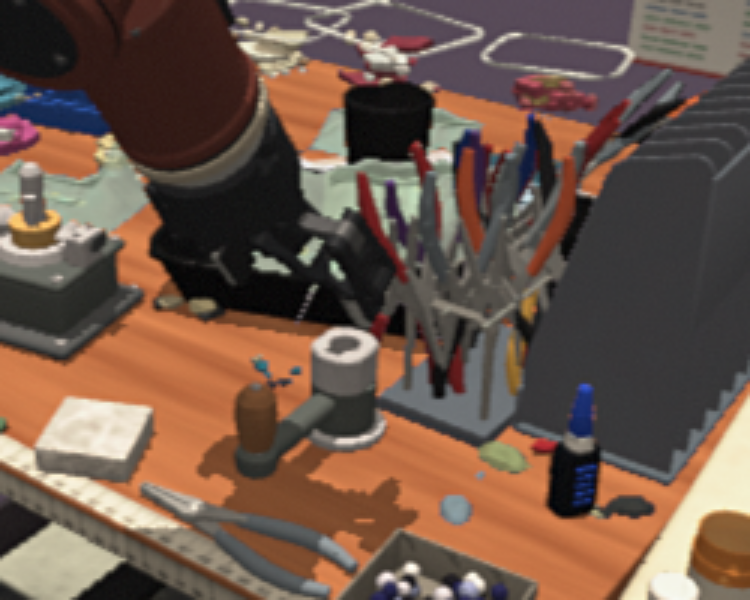

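>>> drive_tool(
  motion=[
    [[0,0.06,2.5],[0,0,0]],
    [[0,0.06,5],[0,0,0]],
    [[0,0.06,7],[0,0,0]],
    [[0,0.06,8.1],[0,0,0]],
    [[0,0.06,8.1],[0,0,0]],
    [[0,0.06,8.1],[0,0,0]],
  ],
  gripper=-0.4,
)

```text
t: 6.1
position: [532.5, -248.8, 48.0]
eef_rot: [[0.818, 0.026, 0.574], [0.023, -1.0, 0.012], [0.574, 0.004, -0.819]]
contact_force: [-0.8, -0.8, 0.2]
gripper_width: 0.698
```

Run:
```python
from h import *
np.set_printoptions(precision=2,suppress=True)
print(state()['position'],state()['contact_force'],state()['gripper_width'])
c=cam('wrist'); cv2.imwrite('pics/w4.png',c['frame'][150:,120:520])
c=cam('scene'); cv2.imwrite('pics/s4.png',cv2.resize(c['frame'][200:320,280:430],None,fx=5,fy=5))
```

```text
[ 532.45 -248.75   47.97] [-0.82 -0.83  0.23] 0.6982998974350065
```

View pics/w4.png

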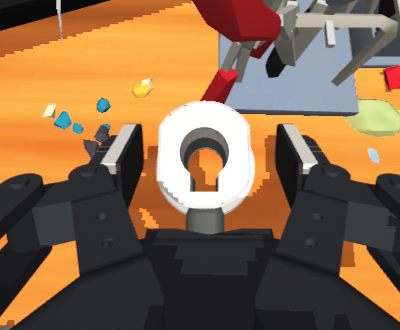

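View pics/s4.png

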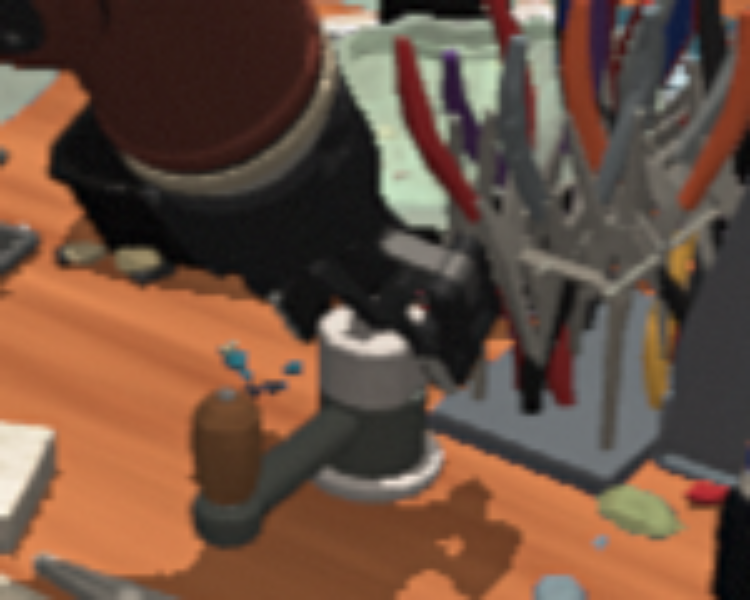

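>>> drive_tool(
  motion=[
    [[-0.38,-0.15,0.1],[0,0,0]],
    [[-0.38,-0.15,0.1],[0,0,0]],
    [[-0.38,-0.15,0.1],[0,0,0]],
  ],
)

```text
t: 6.5
position: [529.4, -247.9, 45.5]
eef_rot: [[0.818, 0.024, 0.575], [0.023, -1.0, 0.01], [0.575, 0.005, -0.818]]
contact_force: [-0.3, -0.3, -0.5]
gripper_width: 0.703
```

>>> drive_tool(
  motion=[
    [[0,0,0],[0,0,0]],
    [[0,0,0],[0,0,0]],
    [[0,0,0],[0,0,0]],
    [[0,0,0],[0,0,0]],
    [[0,0,0],[0,0,0]],
    [[0,0,0],[0,0,0]],
    [[0,0,0],[0,0,0]],
  ],
  gripper=1,
  newtons=70,
)

```text
t: 7.2
position: [529.8, -248.2, 46.1]
eef_rot: [[0.817, 0.024, 0.576], [0.023, -1.0, 0.01], [0.576, 0.005, -0.818]]
contact_force: [-3.3, 0.4, 6.5]
gripper_width: 0.444
```

Run:
```python
from h import *
np.set_printoptions(precision=2,suppress=True)
s=state();print(s['t'],s['position'],s['contact_force'],s['torque'],s['gripper_width']*85)
c=cam('wrist'); cv2.imwrite('pics/w5.png',c['frame'][150:,120:520])
```

```text
7.2 [ 529.75 -248.19   46.14] [-3.33  0.39  6.45] [0.11 0.18 0.09] 37.73672257228033
```

View pics/w5.png

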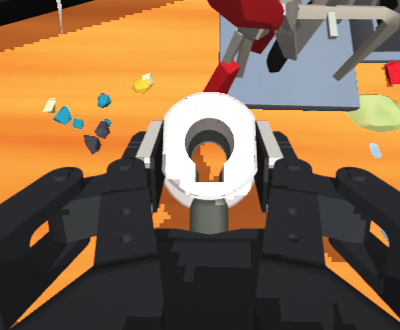

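>>> drive_tool(
  motion=[
    [[0.6,0,-0.8],[0,0,0]],
    [[1.15,0,-1.64],[0,0,0]],
    [[1.15,0,-1.64],[0,0,0]],
  ],
)

```text
t: 7.55
position: [529.8, -248.3, 66.6]
eef_rot: [[0.817, 0.024, 0.576], [0.023, -1.0, 0.009], [0.576, 0.006, -0.817]]
contact_force: [-0.5, -0.9, -3.3]
gripper_width: 0.45
```

Run:
```python
from h import *
np.set_printoptions(precision=2,suppress=True)
s=state();print(s['t'],s['position'],s['contact_force'],s['torque'],s['gripper_width']*85)
c=cam('scene'); cv2.imwrite('pics/s6.png',cv2.resize(c['frame'][200:320,280:430],None,fx=5,fy=5))
tgt([500,-247,195],1.3,35)
```

```text
7.55 [ 529.76 -248.32   66.6 ] [-0.52 -0.93 -3.25] [ 0.03  0.6  -0.04] 38.26342472084449
7.6 shift cm [  5.02  -0.11 -12.25] turn [ 0.2  -0.14  0.27]
```

View pics/s6.png

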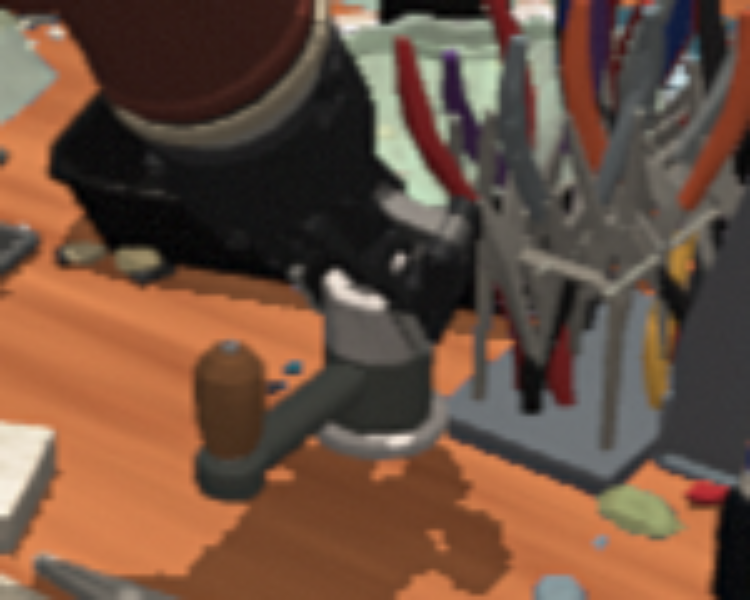

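>>> drive_tool(
  motion=[
    [[2,0,-4.6],[0,0,0]],
    [[4,0,-9],[0,0,0]],
    [[5,0,-12.2],[0,0,0]],
    [[5,0,-12.2],[0,0,0]],
  ],
)

```text
t: 8.0
position: [501.4, -250.3, 199.7]
eef_rot: [[0.814, 0.024, 0.58], [0.027, -1.0, 0.004], [0.58, 0.012, -0.815]]
contact_force: [0.8, -0.4, -2.5]
gripper_width: 0.444
```

Run:
```python
from h import *
tgt([515.7,30.6,196],35.5,35)
tgt([508,-100,196],18,35)
```

```text
8.0 shift cm [  1.7  -28.05   1.24] turn [ 20.24  -0.23 -27.49]
8.0 shift cm [  0.72 -15.02   0.74] turn [ 10.16  -0.34 -13.18]
```

>>> drive_tool(
  motion=[
    [[0.2,-3.5,0.2],[2.5,0,-3.4]],
    [[0.4,-7,0.3],[5,0,-6.9]],
    [[0.6,-10.5,0.5],[7.6,0,-10.3]],
    [[0.9,-14,0.6],[10.1,-0.1,-13.7]],
    [[1.1,-17.5,0.8],[12.6,-0.1,-17.2]],
    [[1.3,-21,0.9],[15.2,-0.2,-20.6]],
    [[1.5,-24.5,1.1],[17.7,-0.2,-24]],
    [[1.7,-28,1.2],[20.2,-0.2,-27.5]],
    [[1.7,-28,1.2],[20.2,-0.2,-27.5]],
    [[1.7,-28,1.2],[20.2,-0.2,-27.5]],
  ],
)

```text
t: 9.0
position: [514.5, 31.1, 194.0]
eef_rot: [[0.668, 0.582, 0.464], [0.476, -0.813, 0.334], [0.572, -0.002, -0.82]]
contact_force: [-0.1, 0.4, -2.8]
gripper_width: 0.445
```

Run:
```python
from h import *
np.set_printoptions(precision=2,suppress=True)
s=state();print(s['t'],s['position'],s['contact_force'],s['torque'],s['gripper_width']*85)
c=cam('wrist'); cv2.imwrite('pics/w7.png',c['frame'][50:,120:520]);np.savez('w7.npz',P=cloud(c),f=c['frame'],R=c['R'],t=c['t'],K=c['K'])
c=cam('scene'); cv2.imwrite('pics/s7.png',cv2.resize(c['frame'][140:290,170:330],None,fx=4,fy=4,interpolation=cv2.INTER_CUBIC));np.savez('s7.npz',P=cloud(c),f=c['frame'],R=c['R'],t=c['t'],K=c['K'])
tgt([515.7,30.6,193],35.5,35)
```

```text
9.0 [514.48  31.15 193.99] [-0.11  0.41 -2.83] [-0.32  0.52 -0.02] 37.82735280187856
9.1 shift cm [-0.03 -0.02  0.21] turn [-0.01  0.06 -0.07]
```

View pics/w7.png

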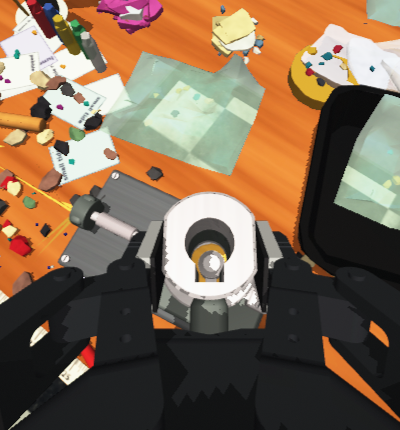

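View pics/s7.png

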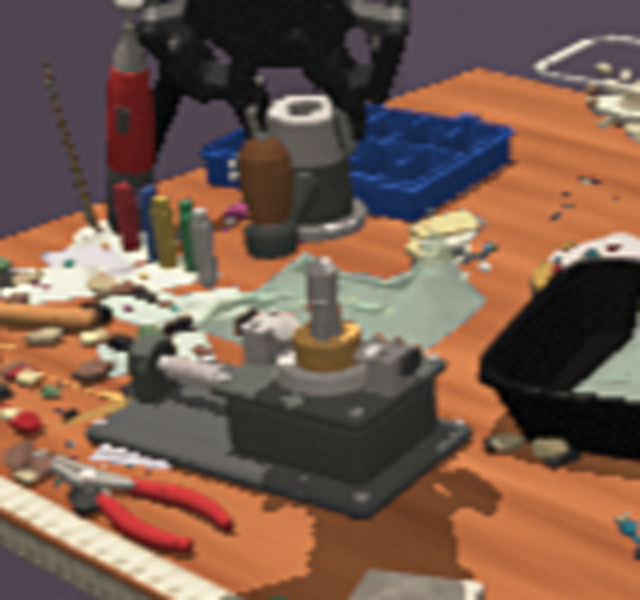

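Run:
```python
from h import *
np.set_printoptions(precision=3,suppress=True)
p=np.array([514.5,31.1,194]); h=np.array([.814,.581]);
for fn in ['w7','s7']:
    P=np.load(fn+'.npz')['P']; d=P-p
    hub=p[:2]-6.2*h
    r=np.hypot(P[...,0]-hub[0],P[...,1]-hub[1])
    m=(r<24)&(P[...,2]>207)&(P[...,2]<222)
    q=P[m]; print(fn,len(q),np.percentile(q,[2,50,98],axis=0))
    # ransac plane
    best=None;rng=np.random.default_rng(0)
    for _ in range(500):
        t=q[rng.choice(len(q),3,False)]; n=np.cross(t[1]-t[0],t[2]-t[0]); 
        if np.linalg.norm(n)<20: continue
        n/=np.linalg.norm(n); k=abs((q-t[0])@n)<1
        if best is None or k.sum()>best.sum(): best=k
    k=q[best]; c=k.mean(0); n=np.linalg.svd(k-c)[2][2]; n*=np.sign(n[2])
    if fn=='s7': print('cam dir only')
    print('plane',best.sum(),c,n,'tilt',np.degrees(np.arccos(n[2])), 'along h',np.degrees(n[:2]@h),'perp',np.degrees(n[:2]@[-h[1],h[0]]))
    a=(k[:,:2]-p[:2])@h; b=(k[:,:2]-p[:2])@[-h[1],h[0]]
    print('extent along h',np.percentile(a,[1,99]),'perp',np.percentile(b,[1,99]))
```

```text
w7 7123 [[489.269   7.302 209.754]
 [509.886  28.342 214.05 ]
 [529.457  48.005 219.723]]
plane 5175 [509.654  27.568 214.158] [ 0.004 -0.008  1.   ] tilt 0.4893967881269992 along h -0.06599088656058555 perp -0.48495999469054185
extent along h [-25.928  14.316] perp [-18.749  19.021]
s7 142 [[487.087   5.658 207.357]
 [500.912  27.006 213.186]
 [523.162  44.993 219.666]]
cam dir only
plane 60 [504.567  25.6   214.219] [-0.001 -0.033  0.999] tilt 1.8786563018888602 along h -1.1275674028468838 perp -1.502408246945903
extent along h [-28.657   8.975] perp [-16.606  18.172]
```

Run:
```python
from h import *
print(state()['position'])
tgt([515.4,30.4,170],35.5,35)
```

```text
[514.99805607  29.86979414 194.90683266]
9.1 shift cm [-1.37 -0.02  2.08] turn [-0.01  0.06 -0.07]
```

>>> drive_tool(
  motion=[
    [[-0.5,-0.02,0.8],[0,0,0]],
    [[-1,-0.02,1.5],[0,0,0]],
    [[-1.37,-0.02,2.08],[0,0,0]],
    [[-1.37,-0.02,2.08],[0,0,0]],
    [[-1.37,-0.02,2.08],[0,0,0]],
  ],
)

```text
t: 9.6
position: [515.3, 30.3, 169.6]
eef_rot: [[0.669, 0.58, 0.466], [0.475, -0.815, 0.333], [0.572, -0.002, -0.82]]
contact_force: [0.9, -0.8, -3.7]
gripper_width: 0.443
```

Run:
```python
from h import *
np.set_printoptions(precision=2,suppress=True)
s=state();print(s['t'],s['position'],s['contact_force'],s['torque'],s['gripper_width']*85)
c=cam('wrist'); cv2.imwrite('pics/w8.png',cv2.resize(c['frame'][200:380,240:420],None,fx=3,fy=3))
tgt([515.4,30.4,154],35.5,35)
```

```text
9.6 [515.28  30.33 169.62] [ 0.95 -0.85 -3.69] [-0.37  0.44 -0.  ] 37.63950418517237
9.65 shift cm [-0.93 -0.02  1.32] turn [ 0.01  0.05 -0.08]
```

View pics/w8.png

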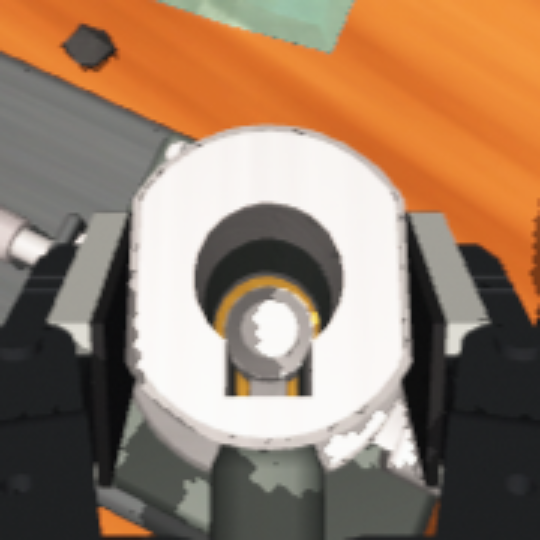

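>>> drive_tool(
  motion=[
    [[-0.3,-0.02,0.45],[0,0,0]],
    [[-0.6,-0.02,0.9],[0,0,0]],
    [[-0.9,-0.02,1.3],[0,0,0]],
    [[-0.9,-0.02,1.3],[0,0,0]],
  ],
)

```text
t: 10.05
position: [514.8, 30.8, 153.1]
eef_rot: [[0.669, 0.58, 0.465], [0.475, -0.815, 0.333], [0.572, -0.002, -0.82]]
contact_force: [-0.3, 1.2, -3.7]
gripper_width: 0.448
```

Run:
```python
from h import *
np.set_printoptions(precision=2,suppress=True)
s=state();print(s['t'],s['position'],s['contact_force'],s['torque'],s['gripper_width']*85)
c=cam('wrist'); cv2.imwrite('pics/w9.png',cv2.resize(c['frame'][200:380,240:420],None,fx=3,fy=3))
tgt([515.4,30.4,140],35.5,35)
```

```text
10.05 [514.79  30.81 153.09] [-0.31  1.23 -3.75] [-0.35  0.53  0.03] 38.108516111778385
10.1 shift cm [-0.77  0.05  1.12] turn [-0.05  0.09 -0.12]
```

View pics/w9.png

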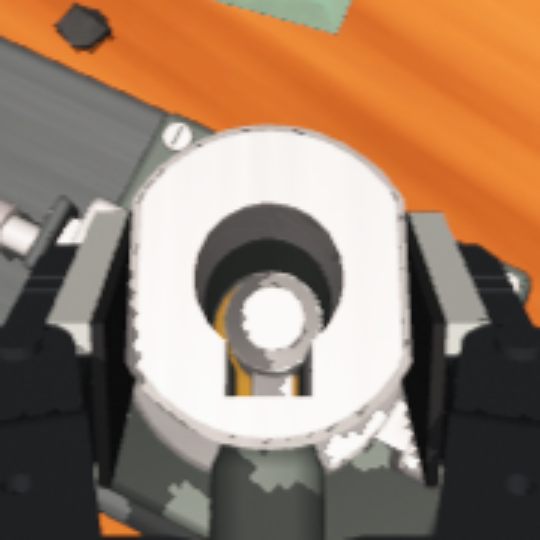

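>>> drive_tool(
  motion=[
    [[-0.2,0.05,0.3],[0,0,0]],
    [[-0.4,0.05,0.6],[0,0,0]],
    [[-0.6,0.05,0.9],[0,0,0]],
    [[-0.77,0.05,1.12],[0,0,0]],
    [[-0.77,0.05,1.12],[0,0,0]],
  ],
)

```text
t: 10.6
position: [515.0, 30.5, 139.3]
eef_rot: [[0.669, 0.58, 0.464], [0.474, -0.815, 0.333], [0.572, -0.003, -0.82]]
contact_force: [0.3, -0.2, -3.8]
gripper_width: 0.447
```

Run:
```python
from h import *
np.set_printoptions(precision=2,suppress=True)
s=state();print(s['t'],s['position'],s['contact_force'],s['torque'],s['gripper_width']*85)
tgt([515.4,30.4,126],35.5,35)
```

```text
10.6 [515.04  30.54 139.32] [ 0.29 -0.22 -3.83] [-0.3   0.44  0.03] 37.982667595852064
10.6 shift cm [-0.74  0.04  1.1 ] turn [-0.1   0.13 -0.14]
```

>>> drive_tool(
  motion=[
    [[-0.25,0.04,0.35],[0,0,0]],
    [[-0.5,0.04,0.7],[0,0,0]],
    [[-0.74,0.04,1.1],[0,0,0]],
    [[-0.8,0.04,1.2],[0,0,0]],
    [[-0.8,0.04,1.2],[0,0,0]],
  ],
  newtons=90,
)

```text
t: 11.1
position: [516.0, 30.4, 125.5]
eef_rot: [[0.669, 0.58, 0.465], [0.474, -0.815, 0.334], [0.573, -0.002, -0.82]]
contact_force: [-3.2, 0.2, 3.5]
gripper_width: 0.441
```

Run:
```python
from h import *
np.set_printoptions(precision=2,suppress=True)
s=state();print(s['t'],s['position'],s['contact_force'],s['torque'],s['gripper_width']*85)
tgt([515.4,30.4,115],35.5,35)
tgt([515.4,30.4,110],35.5,35)
```

```text
11.1 [516.01  30.37 125.53] [-3.21  0.21  3.48] [-0.04  0.46  0.11] 37.465505689384706
11.1 shift cm [-0.64 -0.04  0.84] turn [-0.08  0.07 -0.13]
11.1 shift cm [-0.93 -0.03  1.25] turn [-0.08  0.07 -0.13]
```

>>> drive_tool(
  motion=[
    [[-0.25,-0.03,0.22],[0,0,0]],
    [[-0.45,-0.03,0.5],[0,0,0]],
    [[-0.66,-0.03,0.8],[0,0,0]],
    [[-0.66,-0.03,0.8],[0,0,0]],
  ],
)

```text
t: 11.5
position: [516.3, 30.0, 116.4]
eef_rot: [[0.668, 0.579, 0.468], [0.474, -0.815, 0.333], [0.574, -0.001, -0.819]]
contact_force: [-0.4, 0.4, 4.2]
gripper_width: 0.437
```

Run:
```python
from h import *
np.set_printoptions(precision=2,suppress=True)
s=state();print(s['t'],s['position'],s['contact_force'],s['torque'],s['gripper_width']*85)
c=cam('wrist'); cv2.imwrite('pics/w10.png',cv2.resize(c['frame'][200:380,220:440],None,fx=3,fy=3))
c=cam('scene'); cv2.imwrite('pics/s10.png',cv2.resize(c['frame'][180:280,190:310],None,fx=6,fy=6,interpolation=cv2.INTER_CUBIC))
tgt([515.4,30.4,110],35.5,35)
```

```text
11.5 [516.3   29.96 116.43] [-0.44  0.42  4.22] [0.19 0.01 0.08] 37.15193122980205
11.6 shift cm [-0.4  -0.09  0.5 ] turn [ 0.01 -0.03 -0.1 ]
```

View pics/s10.png

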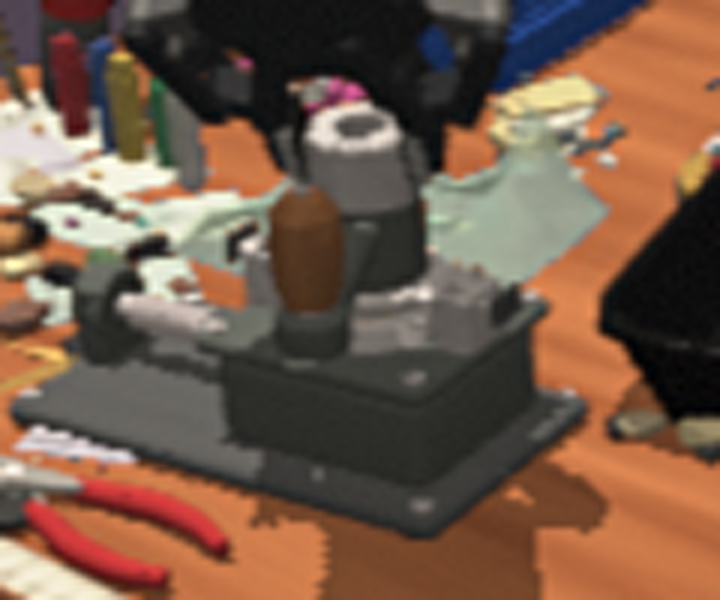

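View pics/w10.png

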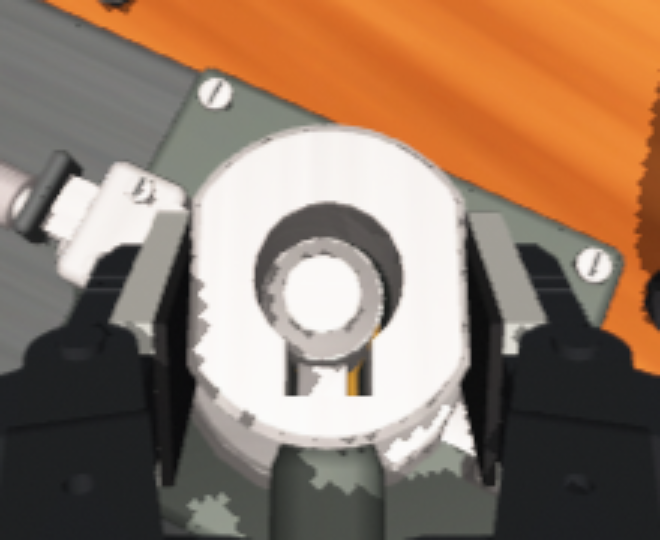

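>>> drive_tool(
  motion=[
    [[-0.1,-0.07,0.15],[0,0,0]],
    [[-0.2,-0.07,0.28],[0,0,0]],
    [[-0.3,-0.07,0.4],[0,0,0]],
    [[-0.4,-0.07,0.5],[0,0,0]],
    [[-0.4,-0.07,0.5],[0,0,0]],
  ],
)

```text
t: 12.1
position: [516.7, 30.3, 112.3]
eef_rot: [[0.665, 0.58, 0.47], [0.474, -0.814, 0.334], [0.576, 0.0, -0.817]]
contact_force: [-9.8, -0.8, 17.9]
gripper_width: 0.44
```

Run:
```python
from h import *
np.set_printoptions(precision=2,suppress=True)
s=state();print(s['t'],s['position'],s['contact_force'],s['torque'],s['gripper_width']*85)
c=cam('wrist'); cv2.imwrite('pics/w11.png',cv2.resize(c['frame'][200:380,220:440],None,fx=3,fy=3));P=cloud(c)
r=np.hypot(P[...,0]-510.7,P[...,1]-27); m=(r<21)&(r>11.5)&(P[...,2]>120)&(P[...,2]<160);q=P[m];print('top z',np.median(q[:,2]),len(q))
A=np.c_[q[:,:2]-[510.7,27],np.ones(len(q))];k=abs(q[:,2]-np.median(q[:,2]))<3;print(np.linalg.lstsq(A[k],q[k,2],rcond=None)[0])
c=cam('scene'); cv2.imwrite('pics/s11.png',cv2.resize(c['frame'][180:280,190:310],None,fx=6,fy=6,interpolation=cv2.INTER_CUBIC))
```

```text
12.1 [516.74  30.25 112.32] [-9.79 -0.76 17.9 ] [0.71 0.4  0.52] 37.374269626605525
top z 132.4634257476618 6050
[ -0.     0.   132.39]
```

View pics/s11.png

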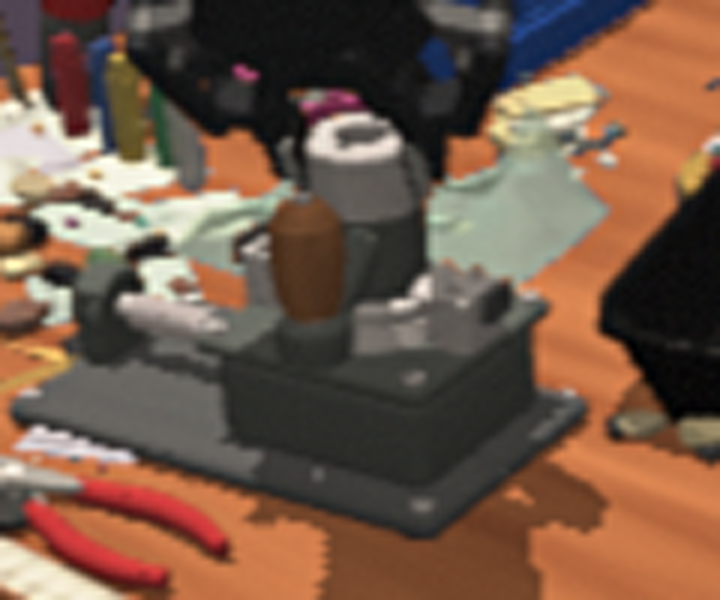

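View pics/w11.png

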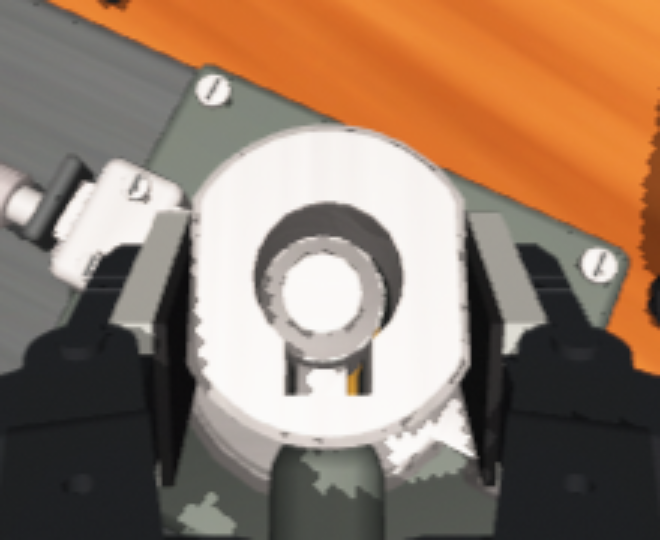

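>>> drive_tool(
  motion=[
    [[-0.15,-0.05,0.08],[0,0,0]],
    [[-0.17,-0.05,0.12],[0,0,0]],
    [[-0.17,-0.05,0.12],[0,0,0]],
  ],
)

```text
t: 12.5
position: [516.7, 30.3, 112.3]
eef_rot: [[0.664, 0.581, 0.471], [0.475, -0.814, 0.335], [0.578, 0.001, -0.816]]
contact_force: [-11.5, -1.6, 18.1]
gripper_width: 0.44
```

```bash
cat > top.py <<'E'
from h import *
np.set_printoptions(precision=2,suppress=True)
s=state();print(s['t'],s['position'],s['contact_force'],s['torque'],s['gripper_width']*85)
c=cam('wrist');P=cloud(c)
r=np.hypot(P[...,0]-510.7,P[...,1]-27); m=(r<21)&(r>11.5)&(P[...,2]>120)&(P[...,2]<160);q=P[m];print('top z',np.median(q[:,2]),len(q))
import sys; cv2.imwrite(sys.argv[1],c['frame'])
E
python3 top.py pics/w12.png
```

```text
12.5 [516.74  30.29 112.29] [-11.47  -1.56  18.11] [0.65 0.61 0.51] 37.434670127328694
top z 132.4693992342848 6049
```

>>> drive_tool(
  motion=[
    [[-0.2,-0.05,0.2],[0,0,0]],
    [[-0.3,-0.05,0.35],[0,0,0]],
    [[-0.3,-0.05,0.35],[0,0,0]],
  ],
)

```text
t: 12.85
position: [517.4, 30.6, 112.1]
eef_rot: [[0.659, 0.584, 0.473], [0.477, -0.811, 0.338], [0.581, 0.003, -0.814]]
contact_force: [-39.6, -6.7, 47.4]
gripper_width: 0.441
```

```bash
python3 top.py pics/w13.png
```

```text
12.85 [517.39  30.62 112.14] [-39.55  -6.68  47.4 ] [1.5  2.07 1.55] 37.47543427678859
top z 132.38971453545986 6141
```

>>> drive_tool(
  motion=[
    [[0,0,0],[0,0,0]],
    [[0.05,0,-0.05],[0,0,0]],
  ],
)

```text
t: 13.1
position: [517.0, 30.7, 113.3]
eef_rot: [[0.659, 0.586, 0.472], [0.478, -0.811, 0.338], [0.581, 0.003, -0.814]]
contact_force: [-9.9, -1.7, 9.5]
gripper_width: 0.438
```

>>> drive_tool(
  motion=[
    [[0,0,0],[0,0,0]],
    [[0,0,0],[0,0,0]],
    [[0,0,0],[0,0,0]],
    [[0,0,0],[0,0,0]],
    [[0,0,0],[0,0,0]],
  ],
  gripper=-0.4,
)

```text
t: 13.6
position: [516.9, 30.7, 113.1]
eef_rot: [[0.659, 0.586, 0.472], [0.478, -0.811, 0.338], [0.58, 0.003, -0.814]]
contact_force: [0.2, 0.2, 0.7]
gripper_width: 0.702
```

```bash
python3 top.py pics/w14.png; python3 -c "
from h import *
c=cam('scene'); cv2.imwrite('pics/s14.png',cv2.resize(c['frame'][180:280,190:310],None,fx=6,fy=6,interpolation=cv2.INTER_CUBIC))"
```

```text
13.6 [516.93  30.73 113.13] [0.16 0.19 0.66] [-0.17  0.23 -0.01] 59.703451735069976
top z 133.58807432104098 5458
```

View pics/w14.png

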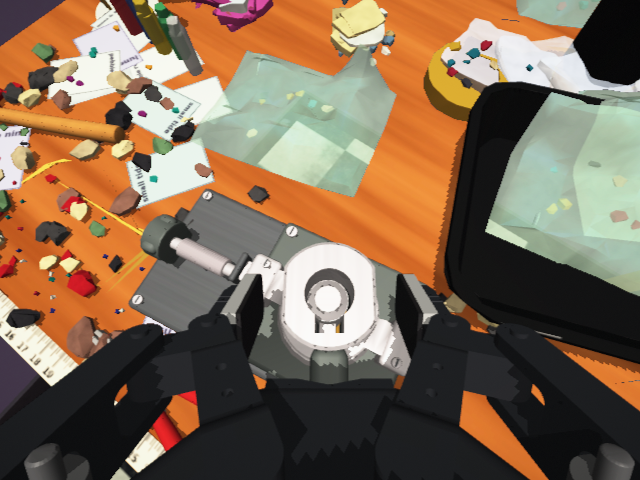

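View pics/s14.png

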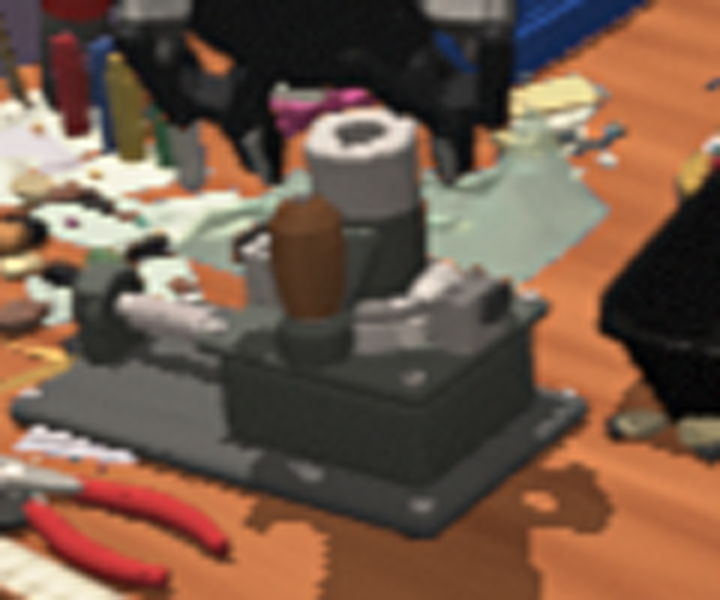

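>>> drive_tool(
  motion=[
    [[0,0,-2],[0,0,0]],
    [[0,0,-5],[0,0,0]],
    [[0,0,-9],[0,0,0]],
    [[0,0,-12],[0,0,0]],
    [[0,0,-14],[0,0,0]],
    [[0,0,-14],[0,0,0]],
  ],
)

```text
t: 14.3
position: [451.8, -18.4, 230.0]
eef_rot: [[0.657, 0.584, 0.476], [0.479, -0.812, 0.334], [0.582, 0.008, -0.813]]
contact_force: [0.1, 0.3, 0.2]
gripper_width: 0.696
```

```bash
python3 top.py pics/w15.png; python3 -c "
from h import *
c=cam('wrist');f=c['frame'];u,v=proj(c,[511,27,80]).astype(int);print(u,v);cv2.imwrite('pics/w15z.png',cv2.resize(f[max(v-70,0):v+70,u-90:u+90],None,fx=4,fy=4,interpolation=cv2.INTER_CUBIC))
c=cam('top');cv2.imwrite('pics/t15.png',c['frame'])"
```

```text
14.3 [451.8  -18.36 230.02] [0.06 0.26 0.16] [-0.18  0.23 -0.08] 59.176013182583844
top z 133.49096093934068 1364
326 237
```

View pics/w15z.png

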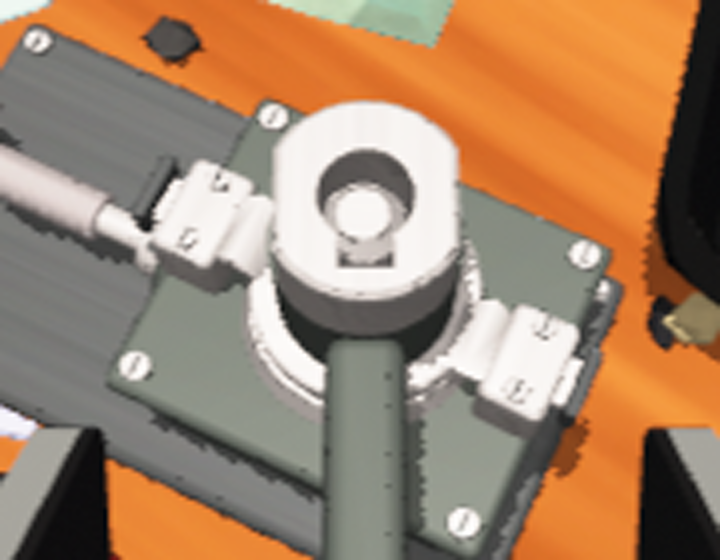

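View pics/t15.png

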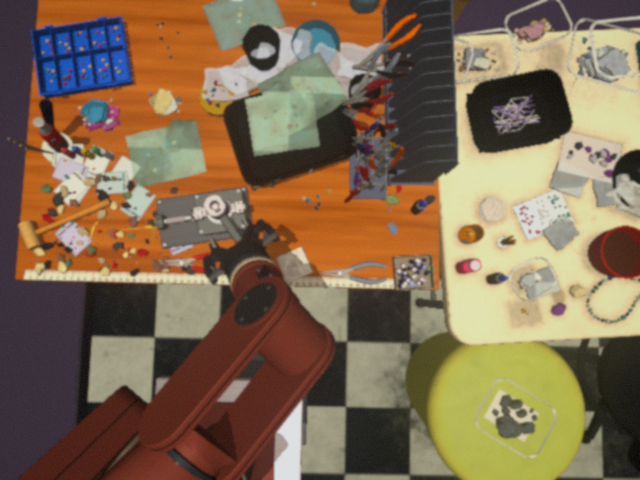

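```bash
python3 -c "
from cell import *
job_done();print(state()['t'])"
```

```text
the job is handed in; nothing more can be done
the job is handed in; nothing more can be done
```

The crank is fitted on the spindle and pressed home. As far as the pictures show, both catches are over its foot flange. I handed the job in at about 14.4 s.

**What I did:**
- I measured the key at about 215.5° in the world frame.
- I gripped the hub's flats with the tool tilted 35°, to stay clear of the pliers rack.
- I turned the crank about 34° so the slot met the key. It slid past the key without resistance.
- I then pressed through the collar and catches, opened the gripper and backed off.

**Last checks:**
- **Seated:** under load the hub's underside was about 66.4 mm above the bench, against the seat at 66 mm. After release it read about 67.5 mm, which is 1.5 mm above the seat. That is right at the edge of the 0 to 1.5 mm home range, and the cameras are only good to about 2 mm. The reading did not change after the arm moved away.
- **Catches:** the final wrist picture shows both noses over the flange. The hub also stays down against the spring with nothing holding it.
- **Robot clear:** the fingers are well away and the wrist force is near zero.
- **Bystanders:** the arm touched none of them. The final top picture shows nothing moved, but the gripper and arm hide part of the red pliers and steel block there.

**Excess force:** in the last confirming push the wrist briefly read about 62 N in total (47 N upward, 40 N sideways), more than the job needed. This was under the 120 N wrist limit, and it went through the finger pads holding the hub, not the gripper's body.

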